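Carton through the spring flap

TASK

Put the brown carton away in the plywood bay: push the bay's self-closing flap inward with one finger and, while that finger keeps it open, push the carton through the doorway along the table with the other finger. Do not lift, carry or tip the carton, and do not use the carton to shove the flap open. Finish with the carton wholly inside the bay and the flap swung shut behind it, and leave the other things lying as they are.

Things in the scene. Friction and masses are not known exactly. Their poses are not given: they have to be found in the camera images.
- bay: Open-topped, bottomless plywood bay fixed to the table (its floor); walls 9 mm thick, 46 mm high. Origin: on the table in mid-doorway, in the plane of the shut flap; +x inward, +y to the hinge side, z up. Inside is free from x = 0 to 260 mm and y = -70 to +76 mm. The y = -70 wall also runs out in front to x = -120 mm as a fence; the front is otherwise open but for the hinge post.
- flap (a joint): Flap angle, rad: 0 shut across the doorway, grows as it swings inward (only), stop at 1.62. Aluminium panel 6 mm thick, from 6 to 44 mm above the table, 135 mm long from its hinge axis: it sweeps that radius in the bay. A damped spring shuts it in about half a second when let go: torque 0.13 Nm shut, 0.19 Nm wide open, plus 0.04 Nm per rad/s (slow finger 30 mm from the hinge: 5 to 9 N).
- flap_edge (a point): Middle of the flap's free upright edge, 135 mm from the hinge axis and 25 mm above the table; moves with the flap. Once the finger has gone further in than this edge, the flap may come to lean lightly on the carton's side; it can shut only when the carton and the fingers are clear of its sweep.
- carton: Brown cardboard carton to put away: 60 mm along its x, 85 along its y, 40 high, about 0.35 kg; origin at the centre of its underside. Starts in front of the doorway, 2 to 9 mm off the fence, its x along the bay's x within 0.06 rad, its front face 10 to 40 mm before the shut flap. Between its +y face and the hinge axis about 50 mm of the doorway stays free for the finger that works the flap.
- walnut_block: Planed dark wood block, 45 x 140 x 28 mm, origin at the centre of its underside; lies outside along the fence wall. Leave alone.
- marker: Black marker pen, 20 x 135 x 18 mm, origin under its middle; lies outside on the hinge side of the bay. Leave alone.
- flat_carton: Grey, flatter carton, 65 x 100 x 30 mm, origin at the centre of its underside; lies behind the bay. Leave alone.
- flap_hinge (a point): Point on the flap's upright hinge axis, 25 mm above the table, at x = 0, y = +71 mm of the bay. The hinge post beside it (y = 76 to 94 mm, 16 mm wide in x) is 52 mm high.
There are look-alikes about, which are no part of the job. What is shaped like the carton but yellow is not meant.

How it is judged (in metres and radians):
On the way, in this order (a step that is already met when the one before it is completed fails the run):
1. a finger pushes the flap open (past 0.5 rad) while the carton is still at the doorway (value of joint flap above 0.5 rad and contact force between the fingers and flap above 0.3 N and x of carton in the frame of bay below 0.035 m), for 0.05 s.
2. the carton goes in through the doorway under a finger's push while the flap is open (x of carton in the frame of bay above 0.05 m and value of joint flap above 0.5 rad and contact force between the fingers and carton above 0.1 N), for 0.05 s.
At the end, for the whole second after the job is handed in: The carton stands flat and at rest on the table wholly inside the bay (its centre more than 50 mm past the doorway) and the flap is shut behind it (below 0.06 rad) (x of carton in the frame of bay between 0.05 and 0.24 m and y of carton in the frame of bay between -0.06 and 0.06 m and height (world z) of carton below 0.006 m and angle between carton's own z axis and vertical below 0.1 rad and linear speed of carton below 0.02 m/s and value of joint flap below 0.06 rad); the robot touches nothing.
It fails at once if the carton is lifted more than 12 mm off the table or tipped by more than 0.25 rad (height (world z) of carton above 0.012 m or angle between carton's own z axis and vertical above 0.25 rad).
It fails at once if the carton is used to shove the flap: pressed on it with more than 1.5 N while the flap is less than 0.9 rad open (contact force between carton and flap above 1.5 N and value of joint flap below 0.9 rad).
It fails at once if the walnut block, the marker or the flat carton is moved by more than 20 mm (distance of any of walnut_block, marker, flat_carton from where it was at the start of the episode above 0.02 m).
It also fails if it takes over 40 s, if anything falls off the work surface, if the arm or the gripper's body presses on something with over 40 N, if the wrist force passes 120 N, or if a joint passes its speed limit or range.

ROBOT

A 6-joint arm with a two-finger parallel gripper is mounted at the origin on the work surface; the furniture and walls round the work are solid. World frame = base frame: x ahead of the robot, y to its left, z up, the work surface at z = 0. Lengths are in m, angles in degrees, forces in N, time in s.
With the tool pointing down it reaches from about 0.375 to 0.9 m from the base axis. Payload 3.1 kg.
Tool frame: the origin (TCP) lies on the centre line of the jaws, within the pads' length; the fingertips stand 14 mm ahead of it and the grasp point (between the pads) lies 5 mm behind it (bot.tips_ahead is the distance from the TCP to the fingertips, in m); z points along the fingers, y is the line along which they close (so a half turn about z gives the same grasp; the last joint's range is limited). The gripper opens to 87 mm and grips with 3 to 60 N. Pads are 19 mm wide; open, the fingers measure 117 mm over their backs; the gripper's body (75 mm by 190 mm) begins 51 mm behind the grasp point.
Start: joints at [-85.743, 30.224, 82.088, -0, 67.689, -10.227], TCP at [0.156, -0.605, 0.237] pointing down, gripper open.
Joint ranges: [-176.69, 176.69], [-43.24, 126.21], [12.49, 139.97], [-82, 262], [0, 151.66], [-163.58, 163.58]. Speed limits (degrees/s): [159.86, 159.86, 180, 180, 180, 180].

INTERFACE

Orientations are given as a 3x3 rotation matrix whose columns are the frame's x, y, z axes.
In Python, from rig import bot gives the robot as it stands.
- The arm moves only by the tool play_rows, never from a script. Its argument "moves" is a list that holds one entry, the list of rows, each a list of 6 numbers: the shift along the tool's x, y, z in mm, then the turn, a rotation vector about the tool's x, y, z in rad. A call has 1 to 5 rows; each row shifts and turns the commanded pose from where the row before left it, along the tool's axes as they then stand; what a row does not reach is not made up. A row lasts 1/10 s, in which the tool goes at most 50 mm and 8.59 degrees, less where a joint would pass 70% of its speed; a pose out of reach is approached as far as the arm can. A call with a gripper value outside its range is refused whole. "fingers" is the opening, from -1 (shut) to 1 (fully open), set as the call begins (left out, the last holds). The fingers move at their own pace and stop on an object; the grip force is fixed at half the most. Time passes only in rows, so rows that do not move let the fingers close. It gives the time, the measured TCP pose, the force, the opening and the grip force at its end, in the units of the state.
- bot.read_state(): the state, without advancing time (a new reading comes with each control period).
- bot.capture(name): name is "scene" or "side" or "wrist"; returns a dict with "image" (420x560x3 uint8, blue, green, red), "fx", "fy", "cx", "cy" (pixels), "distortion" ([k1, k2, p1, p2, k3] as OpenCV has them; the pictures are not rectified), "R" (3x3) and "t" (3): a world point X has camera coordinates R X + t. Camera axes: x right, y down, z forward; pixel columns grow to the right and rows downward; lengths in m; the calibration is good to about 2 mm. A picture is of the moment at which its call begins. There is no depth.
- bot.hand_in(): hands the job in; it is judged then, once.
Trained networks look in a picture, given as the dict that the camera call returned (one of the last four; its "shot" number tells which), for a name from the list of things; names that differ only in an ending like _2 or _b are one class to them, and where a whole thing is asked for, a point or a joint stands for the part that bears it (a point fixed in the world has none). Each returns a list of dicts, best first, with "confidence" (0 to 1); they miss things now and then, are a little off and sometimes report something else, mostly with a low value. They report only what shows in the picture. A call takes as long as a camera call. They do not tell look-alikes from the thing itself.
- bot.search_frame(picture, query): "centre" ([column, row] in pixels, amid what is visible of it).
- bot.silhouettes(picture, query): "pixels" (420x560 bool, what is visible of it) and "centre" ([column, row] in pixels, amid what is visible of it).
- bot.pinpoint(picture, query): "centre" ([column, row] in pixels: a listed point, or the origin of a listed thing).
The state is a dict: "time_s": time; "joint_positions": joint angles; "qvel": joint speeds; "tau": joint torques, N m; "position": TCP position; "tcp_rot": TCP orientation; "force": force on the tool from outside, world axes, zero at the start; "moment": the same for the moment, N m; "opening": opening from 0.0 (shut) to 1.0 (fully open); "grasp_force": force on a finger pad.
Only numpy, scipy, OpenCV 4.12 (cv2) and the standard library are available. Lean on these libraries where they do the work, as an engineer would, in place of code of your own. Each camera call takes 0.05 s, during which the arm holds its last target. There are 200 camera calls.

## Working session

There is one attempt and no reset: what is moved stays moved. The work goes in short steps, Python scripts to look and compute and a tool call to move; the robot and the scene stay as the last step left them, time stands still between calls to the robot, and variables do not carry over. Pictures are saved under pics/ and viewed, at most 10 in all, crops included, and the job is handed in when it is done.

Besides the shell and the picture viewer there is one more tool, called by a JSON object that holds its "api" and its "payload". play_rows: Moves the arm, as the interface text tells. Its arguments: {"type":"object","properties":{"moves":{"type":"array","items":{"type":"array","items":{"type":"array","items":{"type":"number"}}}},"fingers":{"type":"number"}},"required":["moves"]}

```bash
ls; mkdir -p pics; cat > h.py <<'E'
import numpy as np,cv2
from rig import bot
def ray(c,px):
    K=np.array([[c["fx"],0,c["cx"]],[0,c["fy"],c["cy"]],[0,0,1.]])
    p=cv2.undistortPoints(np.array([[px]],float),K,np.array(c["distortion"],float))[0,0]
    R=np.array(c["R"]);t=np.array(c["t"])
    return -R.T@t, R.T@np.array([p[0],p[1],1.])
def atz(c,px,z):
    o,d=ray(c,px); return o+d*(z-o[2])/d[2]
def proj(c,X):
    K=np.array([[c["fx"],0,c["cx"]],[0,c["fy"],c["cy"]],[0,0,1.]])
    return cv2.projectPoints(np.array(X,float).reshape(-1,3),cv2.Rodrigues(np.array(c["R"]))[0],np.array(c["t"],float),K,np.array(c["distortion"],float))[0][:,0]
E
python3 - <<'E'
from h import *
np.set_printoptions(precision=3,suppress=True)
ims=[]
for n in ["scene","side","wrist"]:
    c=bot.capture(n); cv2.imwrite(f"pics/{n}0.png",c["image"]); ims.append(c["image"])
    print(n,-np.array(c["R"]).T@np.array(c["t"]))
    for q,z in [("bay",0),("flap_hinge",.025),("flap_edge",.025),("carton",0),("walnut_block",0),("marker",0),("flat_carton",0)]:
        for r in bot.pinpoint(c,q)[:3]: print(q,round(r["confidence"],2),np.array(r["centre"]),atz(c,r["centre"],z))
s=bot.read_state();print(s["time_s"],s["position"],np.array(s["tcp_rot"]))
E
```

```text
pics
scene [-0.004  0.902  0.562]
bay 0.75 [268.6 245.1] [0.53  0.098 0.   ]
bay 0.68 [334.6 250.5] [0.397 0.04  0.   ]
flap_hinge 0.84 [236.8 233.4] [0.592 0.129 0.025]
flap_edge 0.83 [296.6 244.3] [0.458 0.099 0.025]
carton 0.73 [347.6 291.5] [0.307 0.163 0.   ]
carton 0.66 [202.2 282.6] [0.558 0.29  0.   ]
carton 0.63 [268.5 263.1] [0.489 0.16  0.   ]
walnut_block 0.64 [333.8 250.6] [0.398 0.041 0.   ]
marker 0.73 [266.9 265.6] [0.487 0.169 0.   ]
marker 0.5 [219.2 234.4] [0.651 0.119 0.   ]
flat_carton 0.71 [312.2 188.2] [ 0.6   -0.226  0.   ]
side [ 0.48  -1.049  0.656]
bay 0.71 [283.3 212. ] [0.531 0.119 0.   ]
bay 0.49 [271. 205.] [0.497 0.163 0.   ]
flap_hinge 0.58 [306.6 201. ] [0.598 0.134 0.025]
flap_hinge 0.57 [324.  288.3] [ 0.599 -0.26   0.025]
flap_hinge 0.38 [237.2 222.4] [0.405 0.026 0.025]
flap_edge 0.7 [261.9 207.5] [0.471 0.104 0.025]
carton 0.75 [289.3 187.5] [0.557 0.274 0.   ]
carton 0.63 [271.  205.7] [0.497 0.159 0.   ]
carton 0.57 [208.1 205.7] [0.313 0.17  0.   ]
walnut_block 0.57 [239.7 227.7] [0.41 0.04 0.  ]
marker 0.72 [329.3 209.2] [0.663 0.127 0.   ]
flat_carton 0.74 [324.  287.8] [ 0.604 -0.227  0.   ]
wrist [ 0.221 -0.589  0.384]
1.2 [ 0.156 -0.605  0.237] [[ 0.968  0.25  -0.   ]
 [ 0.25  -0.968 -0.   ]
 [-0.     0.    -1.   ]]
```

View pics/scene0.png

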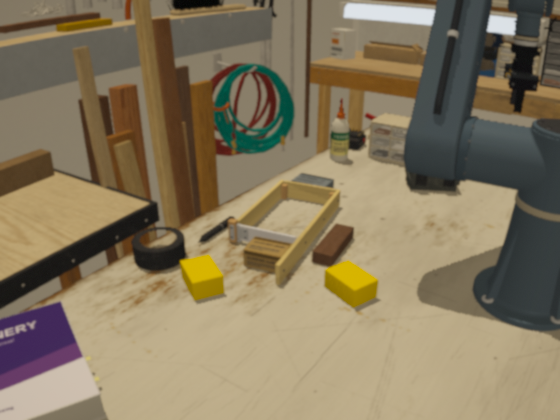

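View pics/side0.png

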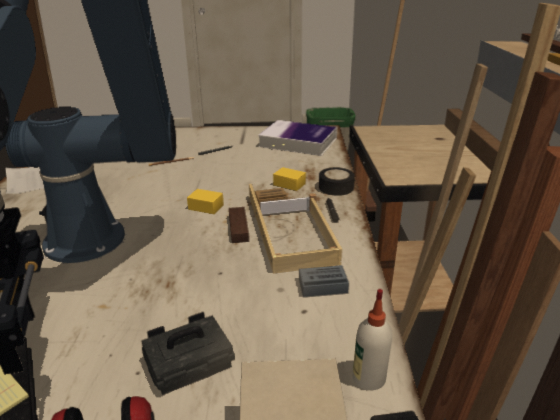

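Candidates: the brown carton at scene (265,253), and two yellow look-alikes at (202,278) and (350,284). The brown one is in front of the bay doorway, so I choose that. I'll move over the area and check it with the wrist camera.

{"api": "play_rows", "payload": {"moves": [[[44, -19, -9, 0, 0, 0], [44, -19, -9, 0, 0, 0], [44, -19, -9, 0, 0, 0], [44, -19, -9, 0, 0, 0], [44, -19, -9, 0, 0, 0]]]}}

```text
time_s: 1.7
position: [0.3468, -0.4568, 0.282]
tcp_rot: [[0.968, 0.25, 0.0], [0.25, -0.968, -0.0], [0.0, 0.0, -1.0]]
force: [0.2, -0.4, 0.4]
opening: 1.002
grasp_force: 0.0
```

{"api": "play_rows", "payload": {"moves": [[[44, -19, -9, 0, 0, 0], [44, -19, -9, 0, 0, 0], [22, -44, 0, 0, 0, 0], [22, -44, 0, 0, 0, 0], [22, -44, 0, 0, 0, 0]]]}}

```text
time_s: 2.2
position: [0.4526, -0.2531, 0.2996]
tcp_rot: [[0.968, 0.25, 0.0], [0.25, -0.968, -0.0], [0.0, 0.0, -1.0]]
force: [1.0, 0.5, 0.2]
opening: 1.004
grasp_force: 0.0
```

{"api": "play_rows", "payload": {"moves": [[[22, -44, 0, 0, 0, 0], [22, -44, 0, 0, 0, 0], [22, -44, 0, 0, 0, 0], [22, -44, 0, 0, 0, 0], [22, -44, 0, 0, 0, 0]]]}}

```text
time_s: 2.7
position: [0.5038, -0.0125, 0.2999]
tcp_rot: [[0.968, 0.25, 0.001], [0.25, -0.968, -0.0], [0.001, 0.0, -1.0]]
force: [0.9, 0.6, -0.4]
opening: 0.999
grasp_force: 0.0
```

{"api": "play_rows", "payload": {"moves": [[[22, -44, 0, 0, 0, 0], [22, -44, 0, 0, 0, 0], [22, -44, 0, 0, 0, 0], [0, 0, 0, 0, 0, -0.13], [0, 0, 0, 0, 0, -0.13]]]}}

```text
time_s: 3.2
position: [0.5345, 0.132, 0.2995]
tcp_rot: [[0.867, 0.499, 0.0], [0.499, -0.867, -0.0], [0.0, 0.0, -1.0]]
force: [0.2, -0.1, -0.5]
opening: 1.0
grasp_force: 0.0
```

{"api": "play_rows", "payload": {"moves": [[[0, 0, 0, 0, 0, -0.13], [0, 0, 0, 0, 0, -0.13], [0, 0, 0, 0, 0, -0.12], [0, 0, 0, 0, 0, 0], [0, 0, 0, 0, 0, 0]]]}}

```text
time_s: 3.7
position: [0.5345, 0.1298, 0.2996]
tcp_rot: [[0.629, 0.777, 0.0], [0.777, -0.629, -0.0], [0.0, 0.0, -1.0]]
force: [-0.8, 0.2, 0.1]
opening: 1.0
grasp_force: 0.0
```

```bash
python3 - <<'E'
from h import *
np.set_printoptions(precision=3,suppress=True)
c=bot.capture("wrist"); cv2.imwrite("pics/w1.png",c["image"])
print(-np.array(c["R"]).T@np.array(c["t"]),np.array(c["R"])[2])
for q,z in [("bay",0),("flap_hinge",.025),("flap_edge",.025),("carton",0),("walnut_block",0),("marker",0)]:
    for r in bot.pinpoint(c,q)[:3]: print(q,round(r["confidence"],2),np.array(r["centre"]),atz(c,r["centre"],z))
s=bot.read_state();print(s["time_s"],s["position"],np.array(s["tcp_rot"]),s["force"],s["joint_positions"])
E
```

```text
[0.576 0.181 0.447] [-0.154 -0.189 -0.97 ]
bay 0.83 [284.4 193.9] [0.527 0.111 0.   ]
flap_hinge 0.6 [331.9 156.5] [0.6   0.115 0.025]
flap_edge 0.82 [253.1 239.3] [0.465 0.095 0.025]
carton 0.9 [203.4  56.8] [0.556 0.296 0.   ]
carton 0.62 [130.3 269.7] [0.304 0.16  0.   ]
carton 0.6 [244.7 183.9] [0.497 0.152 0.   ]
walnut_block 0.9 [252.8 293.9] [0.409 0.032 0.   ]
marker 0.77 [371.9 118.1] [0.666 0.117 0.   ]
4.05 [0.535 0.13  0.3  ] [[ 0.628  0.778  0.   ]
 [ 0.778 -0.628  0.   ]
 [ 0.    -0.    -1.   ]] [-0.306  0.523  0.122] [ 2.009 20.384 88.435  0.002 71.18  40.886]
```

View pics/w1.png

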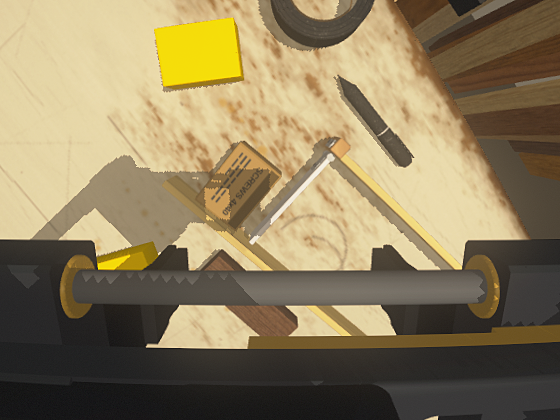

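The brown "SCREWS" carton is at about (240,185) in front of the white flap, which runs (253,240)–(333,150). The yellow ones are at (198,53) and (130,255). I'll crop close to read the corners.

```bash
python3 - <<'E'
import cv2
i=cv2.imread("pics/w1.png")[125:275,150:350]
cv2.imwrite("pics/w1c.png",cv2.resize(i,None,fx=4,fy=4,interpolation=cv2.INTER_CUBIC))
E
```

```text
(no output)
```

View pics/w1c.png

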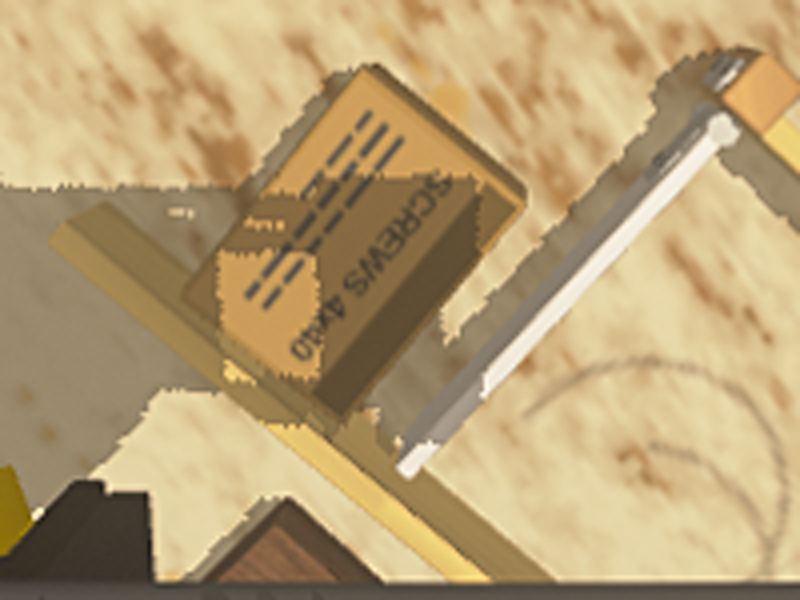

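```bash
cat > m.py <<'E'
from h import *
np.set_printoptions(precision=1,suppress=True)
P=lambda u,v:(u/4+150,v/4+125)
c=bot.capture("wrist")
h=atz(c,P(722,128),.044);e=atz(c,P(410,468),.044)
print("flap len",1e3*np.linalg.norm(h-e),h*1e3,e*1e3)
y=(h-e)[:2]/np.linalg.norm((h-e)[:2]); x=np.array([y[1],-y[0]]); o=h[:2]-.071*y
print("axes",np.degrees(np.arctan2(*x[::-1])),"o",o*1e3)
def B(p,z): q=atz(c,p,z)[:2]-o; return np.array([q@x,q@y])*1e3
for n,p,z in [("A rear+y",(370,68),.04),("rear-y",(185,295),.04),("front-y",(315,392),.04),("front+y?",(485,183),.04),("front+y low",(525,205),0),("front-y low",(338,415),0),("fence end out",(50,235),.046),("fence end in",(105,203),.046),("fence in2?",(560,580),.046),("fence out2",(470,580),.046)]: print(n,B(P(*p),z),"z0:",B(P(*p),.04))
print("cam",((-np.array(c["R"]).T@np.array(c["t"]))[:2]-o)@np.c_[x,y]*1e3)
E
python3 m.py
```

```text
flap len 131.09215347863736 [597.2 118.3  44. ] [467.9  96.9  44. ]
axes -80.58326725663485 o [527.2 106.7]
A rear+y [-82.7  18.7] z0: [-82.7  18.7]
rear-y [-81.  -64.8] z0: [-81.  -64.8]
front-y [-34.9 -62.1] z0: [-34.9 -62.1]
front+y? [-38.2  15.9] z0: [-38.2  15.9]
front+y low [-21.8  14.6] z0: [-25.7  18.8]
front-y low [-21.5 -75.1] z0: [-25.5 -63. ]
fence end out [-119.9  -74.9] z0: [-120.8  -76.9]
fence end in [-113.8  -57.5] z0: [-114.5  -59.3]
fence in2? [ 55.2 -56.4] z0: [ 57.  -58.2]
fence out2 [ 35.4 -74.1] z0: [ 37.  -76.1]
cam [-65.6  60.7]
```

{"api": "play_rows", "payload": {"moves": [[[30, -33, 10, 0, 0, 0], [0, 0, 50, 0, 0, 0], [0, 0, 50, 0, 0, 0], [0, 0, 50, 0, 0, 0], [0, 0, 50, 0, 0, 0]]]}}

```text
time_s: 4.6
position: [0.5281, 0.1741, 0.0882]
tcp_rot: [[0.627, 0.779, 0.002], [0.779, -0.627, 0.0], [0.001, 0.001, -1.0]]
force: [1.0, 0.4, -0.2]
opening: 0.996
grasp_force: 0.0
```

```bash
python3 - <<'E'
from h import *
np.set_printoptions(precision=3,suppress=True)
s=bot.read_state();print(s["time_s"],s["position"])
c=bot.capture("wrist");i=c["image"]
a=np.radians(-80.6);x=np.array([np.cos(a),np.sin(a)]);y=np.array([-x[1],x[0]]);o=np.array([.530,.107])
def W(b,z): q=o+b[0]*x+b[1]*y; return [*q,z]
def poly(bs,z,col):
    p=proj(c,[W(b,z) for b in bs]); cv2.polylines(i,[np.int32(p)],True,col,1)
poly([(-.082,-.068),(-.082,.017),(-.022,.017),(-.022,-.068)],.04,(0,255,0))
poly([(-.003,.071),(.003,.071),(.003,-.064),(-.003,-.064)],.044,(255,0,0))
poly([(-.12,-.07),(-.12,-.079),(.26,-.079),(.26,-.07)],.046,(0,0,255))
poly([(-.008,.076),(.008,.076),(.008,.094),(-.008,.094)],.052,(255,0,255))
cv2.imwrite("pics/w2.png",cv2.resize(i,(800,600)))
E
```

```text
4.6 [0.528 0.174 0.088]
```

View pics/w2.png

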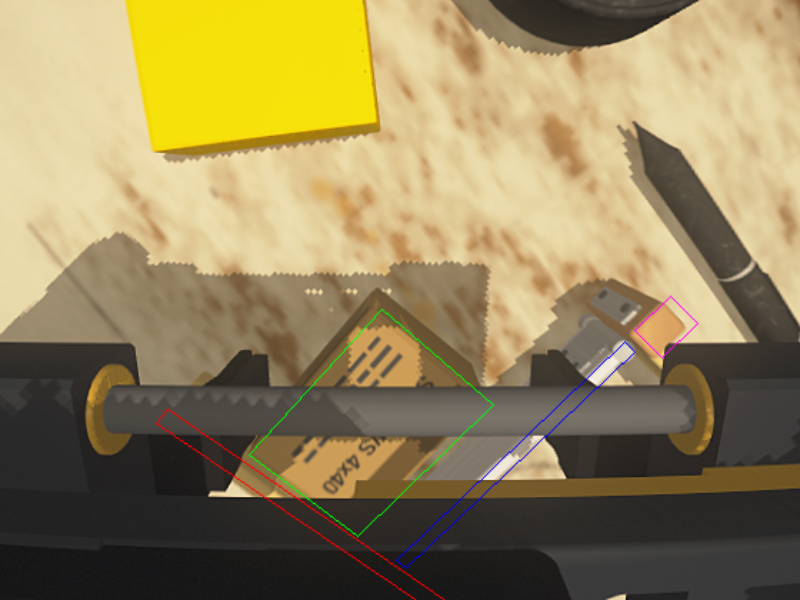

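The overlay fits to about 3 mm. The fingers are clear, with the left one behind the carton at (240,380) and the right one before the flap at (560,380). Descending now.

{"api": "play_rows", "payload": {"moves": [[[0, 0, 25, 0, 0, 0], [0, 0, 20, 0, 0, 0], [0, 0, 15, 0, 0, 0], [0, 0, 6, 0, 0, 0], [0, 0, 0, 0, 0, 0]]]}}

```text
time_s: 5.15
position: [0.5278, 0.1739, 0.0238]
tcp_rot: [[0.627, 0.779, -0.0], [0.779, -0.627, -0.0], [-0.0, -0.0, -1.0]]
force: [-0.5, 0.8, 0.2]
opening: 1.001
grasp_force: 0.0
```

```bash
python3 - <<'E'
from h import *
c=bot.capture("side"); cv2.imwrite("pics/s3.png",cv2.resize(c["image"][140:270,180:380],(800,520),interpolation=cv2.INTER_CUBIC))
s=bot.read_state();print(s["time_s"],s["position"],s["force"])
E
```

```text
5.2 [0.52824141 0.17396744 0.02438339] [ 0.0877858   0.22514847 -0.28786017]
```

View pics/s3.png

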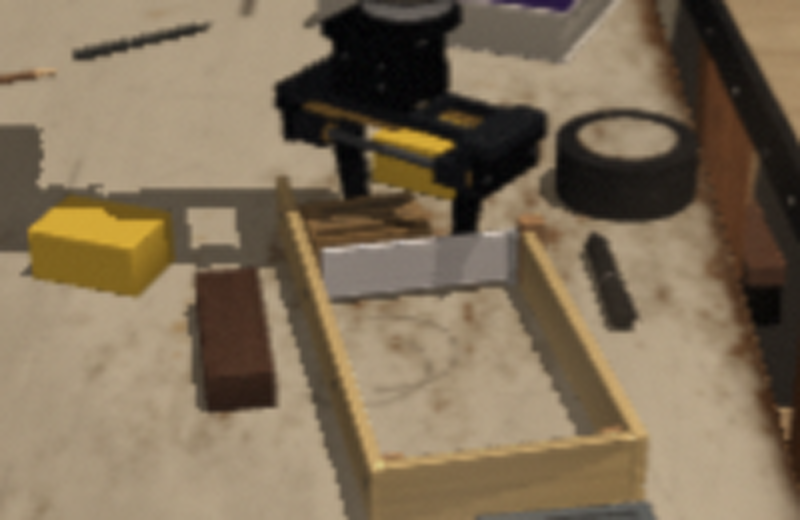

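{"api": "play_rows", "payload": {"moves": [[[-4, 4.5, 0, 0, 0, 0], [-4, 4.5, 0, 0, 0, 0], [-4, 4.5, 0, 0, 0, 0], [-4, 4.5, 0, 0, 0, 0], [-4, 4.5, 0, 0, 0, 0]]]}}

```text
time_s: 5.7
position: [0.5334, 0.1458, 0.0246]
tcp_rot: [[0.628, 0.778, 0.003], [0.778, -0.628, 0.003], [0.004, 0.0, -1.0]]
force: [-0.4, 11.8, 2.1]
opening: 0.999
grasp_force: 5.1
```

{"api": "play_rows", "payload": {"moves": [[[-4, 4.5, 0, 0, 0, 0], [-4, 4.5, 0, 0, 0, 0], [-4, 4.5, 0, 0, 0, 0], [-4, 4.5, 0, 0, 0, 0], [0, 0, 0, 0, 0, 0]]]}}

```text
time_s: 6.2
position: [0.5344, 0.1215, 0.0242]
tcp_rot: [[0.628, 0.778, -0.004], [0.778, -0.628, 0.002], [-0.001, -0.004, -1.0]]
force: [-3.5, 8.2, 3.7]
opening: 1.005
grasp_force: 4.1
```

```bash
python3 - <<'E'
from h import *
c=bot.capture("side"); cv2.imwrite("pics/s4.png",cv2.resize(c["image"][140:270,180:380],(800,520),interpolation=cv2.INTER_CUBIC))
s=bot.read_state();print(s["time_s"],s["position"],s["force"])
E
```

```text
6.25 [0.53440513 0.12149367 0.0241414 ] [-3.84463362  8.86324748  4.43628353]
```

View pics/s4.png

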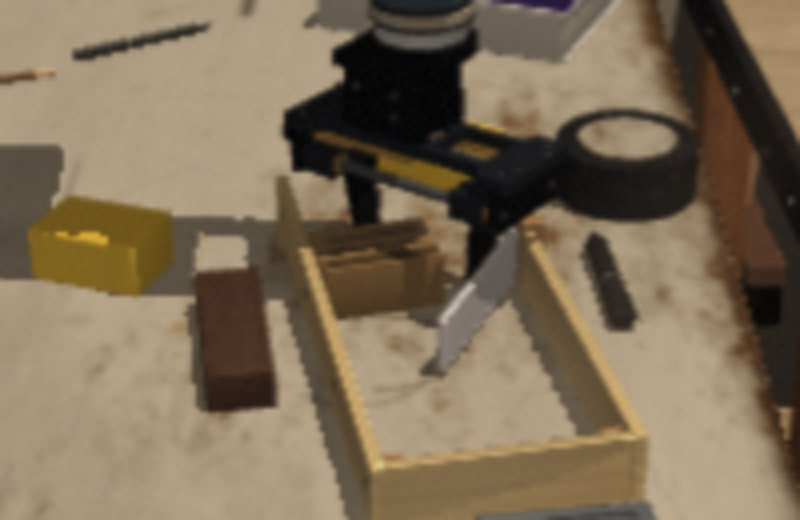

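The flap is open to about 55°, with the carton's front at the sill and clear of the flap. Continuing.

{"api": "play_rows", "payload": {"moves": [[[-4, 4.5, 0, 0, 0, 0], [-4, 4.5, 0, 0, 0, 0], [-4, 4.5, 0, 0, 0, 0], [-4, 4.5, 0, 0, 0, 0], [-4, 4.5, 0, 0, 0, 0]]]}}

```text
time_s: 6.75
position: [0.5392, 0.0918, 0.024]
tcp_rot: [[0.628, 0.778, -0.005], [0.778, -0.628, 0.002], [-0.001, -0.005, -1.0]]
force: [-3.0, 7.4, 3.8]
opening: 0.998
grasp_force: 3.9
```

{"api": "play_rows", "payload": {"moves": [[[-4, 4.5, 0, 0, 0, 0], [-4, 4.5, 0, 0, 0, 0], [-4, 4.5, 0, 0, 0, 0], [-4, 4.5, 0, 0, 0, 0], [-4, 4.5, 0, 0, 0, 0]]]}}

```text
time_s: 7.25
position: [0.5443, 0.0618, 0.024]
tcp_rot: [[0.629, 0.778, -0.004], [0.778, -0.629, 0.002], [-0.001, -0.005, -1.0]]
force: [-2.8, 5.6, 5.0]
opening: 1.001
grasp_force: 3.2
```

```bash
python3 - <<'E'
from h import *
c=bot.capture("side"); cv2.imwrite("pics/s5.png",cv2.resize(c["image"][140:270,180:380],(800,520),interpolation=cv2.INTER_CUBIC))
s=bot.read_state();print(s["time_s"],s["position"],s["force"])
E
```

```text
7.3 [0.54474699 0.06070011 0.02395128] [-2.45453176  2.64535718  2.17538944]
```

View pics/s5.png

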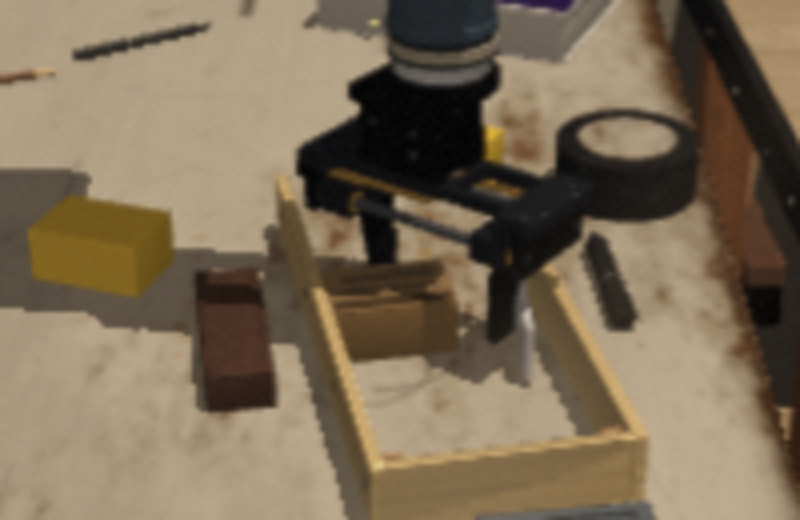

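All good: the carton is straight along the fence and the flap is nearly wide open. Pushing on to the final depth.

{"api": "play_rows", "payload": {"moves": [[[-4, 4.5, 0, 0, 0, 0], [-4, 4.5, 0, 0, 0, 0], [-4, 4.5, 0, 0, 0, 0], [-4, 4.5, 0, 0, 0, 0], [-4, 4.5, 0, 0, 0, 0]]]}}

```text
time_s: 7.8
position: [0.5501, 0.0319, 0.0239]
tcp_rot: [[0.628, 0.778, -0.003], [0.778, -0.628, 0.002], [-0.001, -0.003, -1.0]]
force: [-2.7, 5.3, 2.8]
opening: 0.998
grasp_force: 2.8
```

{"api": "play_rows", "payload": {"moves": [[[-4, 4.5, 0, 0, 0, 0], [-4, 4.5, 0, 0, 0, 0], [-4, 4.5, 0, 0, 0, 0], [-4, 4.5, 0, 0, 0, 0], [-4, 4.5, 0, 0, 0, 0]]]}}

```text
time_s: 8.3
position: [0.5557, 0.0018, 0.0239]
tcp_rot: [[0.628, 0.778, -0.001], [0.778, -0.628, 0.001], [-0.0, -0.002, -1.0]]
force: [-0.7, 4.2, 3.2]
opening: 1.003
grasp_force: 2.1
```

{"api": "play_rows", "payload": {"moves": [[[-4, 4.5, 0, 0, 0, 0], [-4, 4.5, 0, 0, 0, 0], [-4, 4.5, 0, 0, 0, 0], [-4, 4.5, 0, 0, 0, 0], [-4, 4.5, 0, 0, 0, 0]]]}}

```text
time_s: 8.8
position: [0.5609, -0.028, 0.0237]
tcp_rot: [[0.628, 0.779, -0.001], [0.779, -0.628, 0.001], [-0.0, -0.002, -1.0]]
force: [-2.0, 4.3, 3.6]
opening: 0.997
grasp_force: 2.3
```

```bash
python3 - <<'E'
from h import *
c=bot.capture("side"); cv2.imwrite("pics/s6.png",cv2.resize(c["image"][140:270,180:380],(800,520),interpolation=cv2.INTER_CUBIC))
s=bot.read_state();print(s["time_s"],s["position"],s["force"])
E
```

```text
8.85 [ 0.56148427 -0.0292148   0.02360305] [-2.24738152  2.3696521   1.80035423]
```

View pics/s6.png

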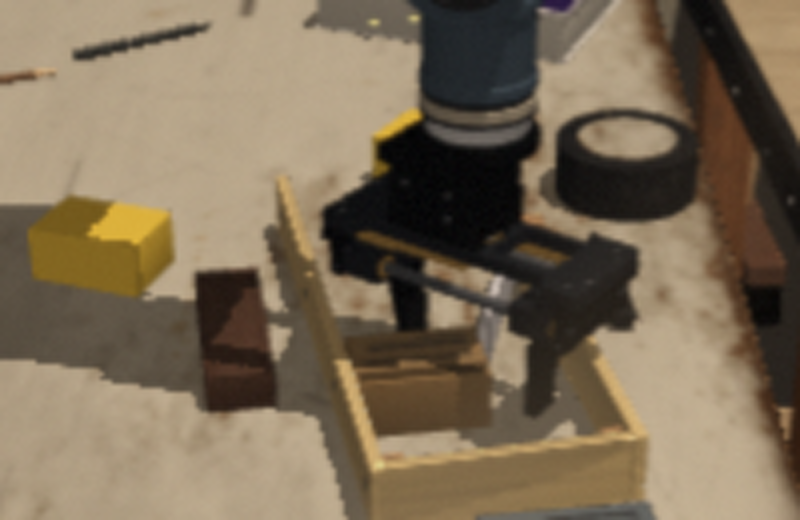

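{"api": "play_rows", "payload": {"moves": [[[-4, 4.5, 0, 0, 0, 0], [-4, 4.5, 0, 0, 0, 0], [-4, 4.5, 0, 0, 0, 0], [-4, 4.5, 0, 0, 0, 0], [-4, 4.5, 0, 0, 0, 0]]]}}

```text
time_s: 9.35
position: [0.5673, -0.0585, 0.0237]
tcp_rot: [[0.627, 0.779, 0.002], [0.779, -0.627, -0.0], [0.001, 0.001, -1.0]]
force: [0.2, 3.6, 1.3]
opening: 1.001
grasp_force: 1.7
```

{"api": "play_rows", "payload": {"moves": [[[-4, 4.5, 0, 0, 0, 0], [-3, 3.4, 0, 0, 0, 0], [0, 0, 0, 0, 0, 0], [2, -2.2, 0, 0, 0, 0], [2, -2.2, 0, 0, 0, 0]]]}}

```text
time_s: 9.85
position: [0.5675, -0.0625, 0.0235]
tcp_rot: [[0.627, 0.779, 0.001], [0.779, -0.627, -0.001], [-0.0, 0.001, -1.0]]
force: [-0.4, -1.2, 0.3]
opening: 1.0
grasp_force: 0.0
```

{"api": "play_rows", "payload": {"moves": [[[0, 0, 0, 0, 0, 0], [0, 0, 0, 0, 0, 0], [0, 0, 0, 0, 0, 0], [0, 0, 0, 0, 0, 0], [0, 0, 0, 0, 0, 0]]]}}

```text
time_s: 10.35
position: [0.5674, -0.0622, 0.0236]
tcp_rot: [[0.627, 0.779, 0.0], [0.779, -0.627, -0.0], [0.0, 0.0, -1.0]]
force: [0.0, -0.4, -0.2]
opening: 1.002
grasp_force: 0.0
```

```bash
python3 - <<'E'
from h import *
c=bot.capture("side"); cv2.imwrite("pics/s7.png",cv2.resize(c["image"][140:270,180:380],(800,520),interpolation=cv2.INTER_CUBIC))
s=bot.read_state();print(s["time_s"],s["position"],s["force"])
E
```

```text
10.4 [ 0.56736769 -0.06224688  0.02354741] [-0.24061064 -0.67915428  0.18250979]
```

View pics/s7.png

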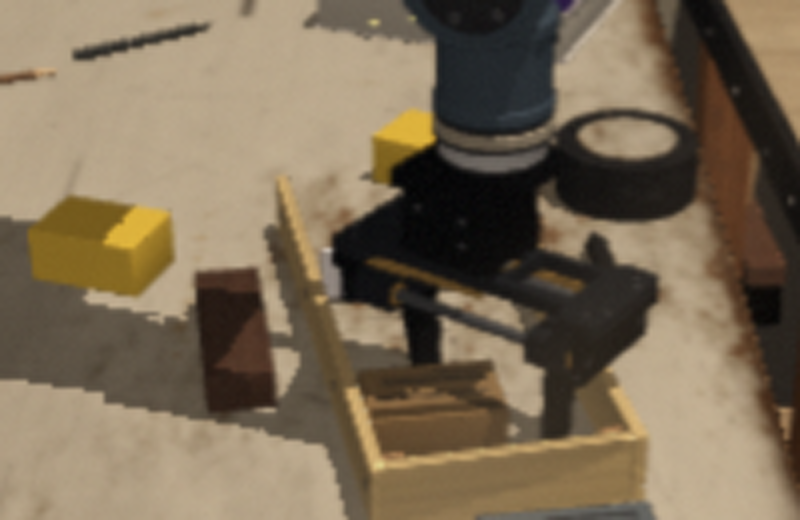

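The flap has swung shut at (330,270) and the carton is inside. Lifting straight out.

{"api": "play_rows", "payload": {"moves": [[[0, 0, -10, 0, 0, 0], [0, 0, -30, 0, 0, 0], [0, 0, -45, 0, 0, 0], [0, 0, -50, 0, 0, 0], [0, 0, -50, 0, 0, 0]]]}}

```text
time_s: 10.9
position: [0.5668, -0.0621, 0.2109]
tcp_rot: [[0.627, 0.779, -0.0], [0.779, -0.627, 0.0], [-0.0, -0.0, -1.0]]
force: [0.4, -0.1, 0.4]
opening: 1.005
grasp_force: 0.0
```

{"api": "play_rows", "payload": {"moves": [[[0, 0, -50, 0, 0, 0], [0, 0, -40, 0, 0, 0], [0, 0, 0, 0, 0, 0], [0, 0, 0, 0, 0, 0], [0, 0, 0, 0, 0, 0]]]}}

```text
time_s: 11.4
position: [0.5661, -0.0618, 0.2974]
tcp_rot: [[0.627, 0.779, -0.003], [0.779, -0.627, 0.001], [-0.001, -0.003, -1.0]]
force: [-0.5, -0.1, -1.4]
opening: 0.998
grasp_force: 0.0
```

```bash
python3 - <<'E'
from h import *
np.set_printoptions(precision=3,suppress=True)
a=np.radians(-80.6);x=np.array([np.cos(a),np.sin(a)]);y=np.array([-x[1],x[0]]);o=np.array([.529,.107])
for n in ["side","scene","wrist"]:
    c=bot.capture(n)
    for q,z in [("flap_edge",.025),("carton",0)]:
        for r in bot.pinpoint(c,q)[:3]:
            w=atz(c,r["centre"],z); d=w[:2]-o; print(n,q,round(r["confidence"],2),w,"bay",d@x,d@y)
s=bot.read_state();print(s["time_s"],s["position"],s["force"])
E
```

```text
side flap_edge 0.92 [0.466 0.084 0.025] bay 0.012432487486703414 -0.06582859121749843
side carton 0.86 [ 0.537 -0.084  0.   ] bay 0.19000409716042663 -0.023187059772684166
side carton 0.72 [0.317 0.179 0.   ] bay -0.10566711301597975 -0.19697745475880563
side carton 0.65 [0.53  0.118 0.   ] bay -0.010534065667193566 0.0030416504591952954
scene flap_edge 0.67 [0.506 0.138 0.025] bay -0.03440497142924649 -0.017786359216384478
scene flap_edge 0.59 [0.456 0.101 0.025] bay -0.005751936597593515 -0.07352780500086215
scene carton 0.72 [0.298 0.173 0.   ] bay -0.10264328689318476 -0.21664708751685618
scene carton 0.65 [ 0.533 -0.072  0.   ] bay 0.17714960362754367 -0.024893670958011198
scene carton 0.63 [0.549 0.297 0.   ] bay -0.18387442556370417 0.05106798545655598
wrist flap_edge 0.89 [0.464 0.093 0.025] bay 0.0030549992328820627 -0.06649513771237966
wrist carton 0.74 [ 0.529 -0.082  0.   ] bay 0.1864857582921795 -0.03052931437007192
wrist carton 0.57 [0.309 0.157 0.   ] bay -0.08549991771442732 -0.20929155279064826
wrist carton 0.37 [0.602 0.123 0.   ] bay -0.003999052164936235 0.074376991398702
11.85 [ 0.567 -0.062  0.298] [ 0.179 -0.151  0.31 ]
```

Carton at about x = 185 mm, y = -25 mm in the bay, flap edge back at its shut position, and the arm clear. Handing in.

```bash
python3 -c "
from rig import bot
print(bot.hand_in())"
```

```text
the job is handed in; nothing more can be done
None
```

I pushed the brown carton into the bay with one finger while the other held the flap open. It now sits wholly inside, about 185 mm past the doorway, with the flap shut behind it. I handed the job in at about 12 s; no verdict came back.

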